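# Refit the layout controller and hold its start knob in

### The job

Get the grey railway controller running again: first stand both plug-in modules, the round can and the rectangular relay block, upright side by side in the open well in its top, right down on the well floor, and let go of them. Then pick up the loose black knob, turn it so that its key flat matches the D-shaped shaft, push it fully home on the shaft, push knob and shaft in against the spring as far as they go and keep them pressed: the program finishes with the gripper still holding the knob pushed in. Leave the tape roll, the paint tin and the wood offcut where they are.

Things in the scene. Friction and masses are not known exactly. Their poses are not given: they have to be found in the camera images.
- controller: grey control unit fixed on the bench, 110 (x) x 160 (y) x 45 mm high; origin at the centre of its underside, z up. In its top: the rectangular well at y = +30 mm and the shaft at y = -45 mm (x = 0 for both). Four terminals stick out 12 mm at its rear (+x). A raised model track crosses above, behind the work: front edge at world x about 0.56 m, underside 0.47 m up.
- well_floor (a point): centre of the floor of the open well in the controller's top; axes as the controller's. The well is 30 mm (x) by 50 mm (y) inside, 30 mm deep (floor 15 mm above the bench), mouth chamfered 2 mm. It takes can and relay side by side along y, in either order, with 6 mm to spare in all; the relay fits only with its 18 mm side along y.
- shaft_tip (a point): centre of the top of the upright brass D-shaft, 71 mm above the bench when not pressed; turns and sinks with it. z up, +x out of the shaft's flat. Shaft diameter 14 mm, flat 4 mm from the axis, tip chamfered 2 mm all round; 17 mm of it stand above a brass flange (20 mm diameter) whose 6 mm wide tab reaches 17 mm from the axis on the flat's side.
- shaft (a joint): turn of the shaft in the controller, rad, anticlockwise from above; 0: flat towards the controller's +x. It turns stiffly (0.03 N m), 1.2 rad either way, and stays where it is left.
- press (a joint): how far the shaft is pushed in, m: 0 released, 0.006 fully in. The spring pushes back with 3 N at the start of the travel and 9 N at the end.
- knob: loose black bar knob, 50 g, standing bore down; origin at the centre of its underside, z up. Skirt 40 mm diameter, 18 mm high; on it a bar grip 36 mm long (x), 12 mm wide (y), 20 mm high (top at 38 mm), white line on top towards +x. At +x a pointed nose sticks out of the skirt to 27 mm from the axis; the bore's key flat is on the same side.
- knob_bore (a point): centre of the closed end of the knob's D-shaped bore, 15 mm above the knob's underside; axes as the knob's. Bore open downward, 15 mm deep, radius 8 mm, flat 5 mm from the axis towards +x. Home on the shaft it meets shaft_tip with both x axes alike; the knob's underside is then 56 mm above the bench, unpressed.
- can: loose round capacitor can, aluminium with a grey band near its foot, 26 mm diameter, 50 mm high, about 60 g, standing upright; foot chamfered 2 mm; origin at the centre of its underside, z up
- relay: loose rectangular relay block, grey with a black foot, 26 mm (x) x 18 mm (y) x 48 mm high, about 60 g, standing upright on its 22 x 14 mm foot, 2 mm high before the body widens; origin at the centre of its underside, z up
- tape_roll: bystander: roll of beige tape lying flat, 65 mm diameter, 19 mm high; origin at the centre of its underside
- paint_tin: bystander: small dark green paint tin, 31 mm diameter, 32 mm high; origin at the centre of its underside
- offcut: bystander: pine offcut lying flat, 40 x 75 x 22 mm; origin at the centre of its underside
There are look-alikes about, which are no part of the job. Leave any purple or turquoise look-alike of the relay alone.

How it is judged:
By the outcome, as a careful person would: the job done as asked, in the order asked, and still so for the second after the job is handed in, while the arm keeps its last pose, push and grip.
It also fails if it takes over 72 s, if anything falls off the work surface, if the arm or the gripper's body presses on something with over 40 N, if the wrist force passes 120 N, or if a joint passes its speed limit or range.

### The arm

A 7-joint arm with a two-finger parallel gripper is mounted at the origin on a cart in front of the work surface, level with it; the furniture and walls round the work are solid. World frame = base frame: x ahead of the robot, y to its left, z up, the work surface at z = 0. Lengths are in mm, angles in rad, forces in N, time in s.
With the tool pointing down it reaches from about 425 to 875 mm from the base axis. Payload 4.7 kg.
Tool frame: the origin (TCP) lies midway between the tips of the shut fingers; the grasp point (between the pads) lies 19 mm behind it; z points along the fingers, y is the line along which they close (so a half turn about z gives the same grasp; the last joint's range is limited). The gripper opens to 85 mm and grips with 20 to 120 N. Pads are 22 mm wide; open, the fingers measure 114 mm over their backs; the gripper's body (76 mm by 85 mm) begins 54 mm behind the grasp point. The pads swing forward as they close: fully open they stand 13 mm farther back than shut.
Start: joints at [1.36, 0.321, -0.07, 1.45, 0.023, 1.371, -0.057], TCP at [144.87, -633.67, 231.349] pointing down, gripper open.
Joint ranges: [-2.86, 2.86], [-0.3, 2.09], [-1.38, 1.24], [0.06, 2.45], [-1.56, 4.7], [0.09, 2.05], [-2.69, 2.69]. Speed limits (rad/s): [2.57, 2.57, 3.14, 3.14, 3.14, 3.14, 3.14].

### API

Orientations are given as a 3x3 rotation matrix whose columns are the frame's x, y, z axes.
In Python, from cell import manip gives the robot as it stands. The module is installed in compiled form; this text tells all that it offers.
- The arm moves only by the tool drive_tool, never from a script. Its argument "commands" is a list of rows, each an object of numbers: "dx", "dy", "dz": the shift along the tool's x, y, z in cm; "twist": the turn about the tool's z in rad. In form: [{"dx": .., "dy": .., "dz": .., "twist": ..}, ...]. A call has exactly 10 rows; each row is the pose to reach, as a shift and turn from the pose commanded when the call began, along the tool's axes at that moment; what a row does not reach only later rows make up. A row lasts 1/12 s, in which the tool goes at most 41.7 mm and 7.16 degrees, less where a joint would pass 70% of its speed; a pose out of reach is approached as far as the arm can. A call with a gripper value outside its range is refused whole. "claw" is the finger opening in cm, from 0 to 8.54, set as the call begins (left out, the last holds). The fingers move at their own pace and stop on an object; the grip force is fixed at half the most. Time passes only in rows, so rows that repeat a pose let the fingers close, or fill a call up. It gives the time, the measured TCP pose, the force, the opening and the grip force at its end, in the units of the state.
- manip.read_state(): the state, without advancing time (a new reading comes with each control period).
- manip.snapshot(name): name is "scene" or "side" or "wrist"; returns the picture (420x560x3 uint8, red, green, blue); there is no depth.
- manip.camera_params(name): a dict with "vertical_fov" (degrees; the focal length in pixels is half the picture's height over the tangent of half this angle, whatever the lens; pixels are square), "cx", "cy" (the principal point, pixels), "R" (3x3) and "t" (3): a world point X has camera coordinates R X + t; the wrist camera has in their place "T_tool_cam" (4x4, takes a point from camera to tool coordinates, whose origin is the TCP and whose axes are the flange's). Camera axes: x right, y down, z forward; pixel columns grow to the right and rows downward; lengths in mm; the calibration is good to about 2 mm. A picture is of the moment at which its call begins: read the wrist's pose just before it. camera_params takes no time and is no camera call.
- manip.job_done(): hands the job in; it is judged then, once.
The state is a dict: "clock": time; "joint_pos": joint angles; "qvel": joint speeds; "tau": joint torques, N m; "ee_pos": TCP position; "tool_rot": TCP orientation; "force": force on the tool from outside, world axes, zero at the start; "torque": the same for the moment, N m; "width": finger opening in mm; "grasp_force": force on a finger pad.
Only numpy, scipy, OpenCV 4.12 (cv2) and the standard library are available. Lean on these libraries where they do the work, as an engineer would, in place of code of your own. Each camera call takes 0.05 s, during which the arm holds its last target. There are 200 camera calls.

## Working session

There is one attempt and no reset: what is moved stays moved. The work goes in short steps, Python scripts to look and compute and a tool call to move; the robot and the scene stay as the last step left them, time stands still between calls to the robot, and variables do not carry over. Pictures are saved under pics/ and viewed, at most 10 in all, crops included, and the job is handed in when it is done.

Besides the shell and the picture viewer there is one more tool, called after ">>>" in YAML: its name, and indented under it one key for each argument. drive_tool: Moves the arm, as the interface text tells. Its arguments: {"type":"object","properties":{"commands":{"type":"array"},"claw":{"type":"number"}},"required":["commands"]}

```bash
mkdir -p pics; ls; python3 - <<'E'
from cell import manip
import cv2,numpy as np
s=manip.read_state();print(s['clock'],s['ee_pos'],s['tool_rot'],s['width'])
for n in ("scene","side","wrist"):
    im=manip.snapshot(n);cv2.imwrite(f"pics/{n}0.png",im[:,:,::-1]);print(n,manip.camera_params(n))
E
```

```text
pics
0.0 [ 144.71310284 -633.14471225  230.18055421] [[ 9.74844708e-01  2.22884588e-01 -5.06061713e-04]
 [ 2.22885149e-01 -9.74842911e-01  1.87342836e-03]
 [-7.57723654e-05 -1.93909536e-03 -9.99998117e-01]] 85.42988608671324
scene {'vertical_fov': 45.96991200265301, 'cx': 274.39363375113567, 'cy': 212.5490642392902, 'R': array([[-0.75209514, -0.65891405,  0.01360746],
       [-0.51916325,  0.57961001, -0.62810966],
       [ 0.40598326, -0.47946272, -0.77800584]]), 't': array([372.71457043, 307.77471045, 946.85381454])}
side {'vertical_fov': 49.56578308076578, 'cx': 277.10168887403967, 'cy': 208.11584375982096, 'R': array([[-9.58557265e-01, -2.84899688e-01,  3.70688623e-04],
       [-1.60318917e-01,  5.38323418e-01, -8.27348622e-01],
       [ 2.35511814e-01, -7.93120461e-01, -5.61688632e-01]]), 't': array([481.43568129, 157.4065908 , 975.87220598])}
wrist {'vertical_fov': 67.50690045043287, 'cx': 283.26195158055674, 'cy': 208.12378881861807, 'T_tool_cam': array([[-3.25176858e-04, -9.50152619e-01, -3.11785013e-01,
         7.89689686e+01],
       [ 9.99999161e-01, -6.99908525e-04,  1.08999252e-03,
        -5.58585240e-01],
       [-1.25388024e-03, -3.11784397e-01,  9.50152050e-01,
        -1.41647971e+02],
       [ 0.00000000e+00,  0.00000000e+00,  0.00000000e+00,
         1.00000000e+00]])}
```

View pics/scene0.png

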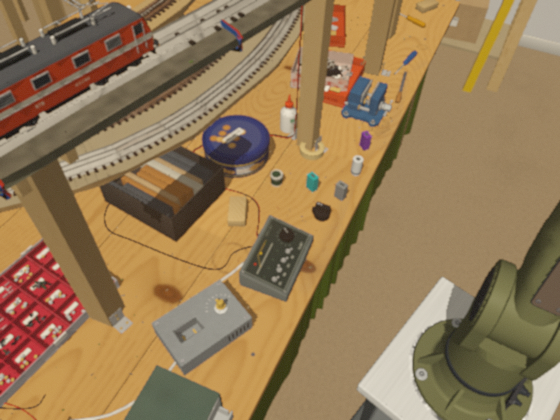

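View pics/side0.png

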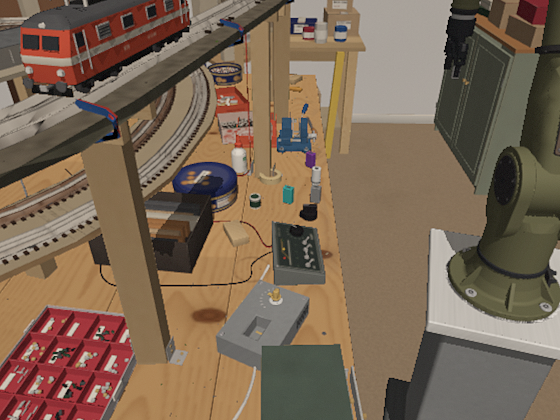

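The scene view shows these:
- Controller at (203,325), with the well at (187,330) and the shaft at (221,303).
- Can at (357,165) and knob at (321,212).
- Relay candidates: grey (341,190), turquoise (312,182) and purple (365,140). I choose the grey one.
- Other can-like objects: the white glue bottle at (290,118) and the tin at (277,177).

Next I'll measure positions and check the choice in one crop.

```bash
cat > h.py <<'E'
import numpy as np,cv2
from cell import manip
def cam(n,s=None):
    p=manip.camera_params(n);f=210/np.tan(np.radians(p['vertical_fov'])/2)
    K=np.array([[f,0,p['cx']],[0,f,p['cy']],[0,0,1]])
    if n=='wrist':
        T=np.eye(4);T[:3,:3]=s['tool_rot'];T[:3,3]=s['ee_pos']
        M=np.linalg.inv(T@p['T_tool_cam'])
        return K,M[:3,:3],M[:3,3]
    return K,np.array(p['R']),np.array(p['t'])
def ray(c,uv,z):
    K,R,t=c;d=R.T@np.linalg.solve(K,[*uv,1]);o=-R.T@t
    return (o+d*(z-o[2])/d[2]).round(1)
def proj(c,X):
    K,R,t=c;x=K@(R@np.asarray(X,float)+t);return (x[:2]/x[2]).round(1)
def shot(n,f):
    s=manip.read_state();im=manip.snapshot(n);cv2.imwrite(f'pics/{f}.png',im[:,:,::-1]);return s,im,cam(n,s)
E
python3 - <<'E'
from h import *
c=cam('scene');d=cam('side')
for n,u,v,z in [('can',(357,165),(316,174),25),('relay',(341,190),(315,193),24),('knob',(321,212),(309,211),19),('teal',(312,182),(288,195),24),('purple',(365,140),(310,159),24),('shaft',(221,299),(276,292),71),('well',(187,330),(258,330),45),('ctl',(203,325),(264,323),30),('tin',(277,177),(255,200),16),('offcut',(237,210),(236,232),11)]:
    print(n,ray(c,u,z),ray(d,v,z))
a=cv2.imread('pics/scene0.png')[120:240,260:400];b=cv2.imread('pics/side0.png')[140:230,270:340]
cc=cv2.imread('pics/scene0.png')[280:370,145:260]
o=np.zeros((600,800,3),np.uint8)
a=cv2.resize(a,None,fx=3,fy=3,interpolation=2);b=cv2.resize(b,None,fx=4,fy=4,interpolation=2);cc=cv2.resize(cc,None,fx=2.6,fy=2.6,interpolation=2)
o[:360,:420]=a;o[:360,430:710]=b;o[362:362+234,:299]=cc
w=cv2.imread('pics/wrist0.png');w=cv2.resize(w,(312,234));o[362:596,320:632]=w
cv2.imwrite('pics/crop1.png',o)
E
```

```text
can [ 471.2 -290.2   25. ] [ 473.3 -295.2   25. ]
relay [ 451.5 -195.3   24. ] [ 454.  -195.9   24. ]
knob [ 447.6 -111.7   19. ] [ 451.4 -115.1   19. ]
teal [ 520.5 -168.7   24. ] [ 521.  -165.5   24. ]
purple [ 509.7 -381.7   24. ] [ 511.  -381.2   24. ]
shaft [436.4 226.2  71. ] [433.9 237.2  71. ]
well [449.1 307.6  45. ] [445.1 311.6  45. ]
ctl [440.3 276.   30. ] [444.1 280.6  30. ]
tin [ 600.5 -129.4   16. ] [ 601.9 -128.7   16. ]
offcut [604.   11.5  11. ] [602.8  11.6  11. ]
```

View pics/crop1.png

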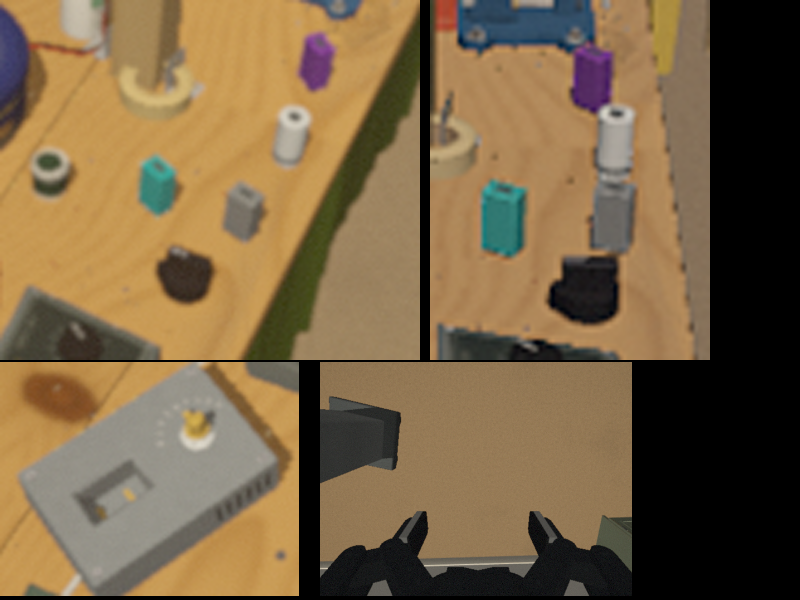

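>>> drive_tool:
  commands:
    - {"dx": 2, "dy": -2, "dz": 0, "twist": -0.1}
    - {"dx": 5, "dy": -5, "dz": 0, "twist": -0.22}
    - {"dx": 8, "dy": -8, "dz": 0, "twist": -0.34}
    - {"dx": 11, "dy": -11, "dz": 0, "twist": -0.46}
    - {"dx": 14, "dy": -13.5, "dz": 0, "twist": -0.58}
    - {"dx": 17, "dy": -16, "dz": 0, "twist": -0.7}
    - {"dx": 20, "dy": -19, "dz": 0, "twist": -0.82}
    - {"dx": 23, "dy": -21.5, "dz": 0, "twist": -0.94}
    - {"dx": 26, "dy": -24, "dz": 0, "twist": -1.06}
    - {"dx": 28.5, "dy": -26, "dz": 0, "twist": -1.17}
  claw: 8.5

```text
clock: 0.98
ee_pos: [366.2, -313.7, 231.4]
tool_rot: [[0.167, 0.986, 0.0], [0.986, -0.167, -0.0], [-0.0, 0.0, -1.0]]
force: [1.4, -0.2, -0.4]
width: 85.1
grasp_force: 0.0
```

>>> drive_tool:
  commands:
    - {"dx": 2, "dy": 1, "dz": 0, "twist": 0}
    - {"dx": 5, "dy": 2.5, "dz": 0, "twist": 0}
    - {"dx": 8, "dy": 4, "dz": 0, "twist": 0}
    - {"dx": 11, "dy": 5.5, "dz": 0, "twist": 0}
    - {"dx": 14, "dy": 7, "dz": 0, "twist": 0}
    - {"dx": 16, "dy": 8, "dz": 0, "twist": 0}
    - {"dx": 16, "dy": 8, "dz": 0, "twist": 0}
    - {"dx": 16, "dy": 8, "dz": 0, "twist": 0}
    - {"dx": 16, "dy": 8, "dz": 0, "twist": 0}
    - {"dx": 16, "dy": 8, "dz": 0, "twist": 0}

```text
clock: 1.82
ee_pos: [470.6, -174.6, 231.0]
tool_rot: [[0.177, 0.984, -0.001], [0.984, -0.177, -0.0], [-0.001, -0.001, -1.0]]
force: [0.9, -0.6, -0.6]
width: 84.8
grasp_force: 0.0
```

```bash
python3 - <<'E'
from h import *
s,im,c=shot('wrist','w1');print(s['ee_pos'],s['tool_rot'][:,0],s['joint_pos'])
np.savez('w1.npz',K=c[0],R=c[1],t=c[2])
E
```

```text
[ 470.63024363 -174.60977543  231.03240955] [ 1.77456165e-01  9.84128527e-01 -5.93516333e-04] [ 0.89947937  0.03315329 -0.60519639  1.79144244  0.02014746  1.32359935
  0.1111956 ]
```

View pics/w1.png

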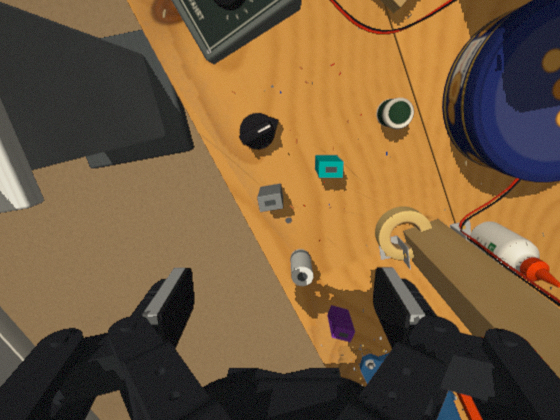

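The wrist view shows the can at (302,268), the grey relay at (270,198) and the knob at (258,131), with its white line and nose pointing right and slightly up to (279,122). I'll magnify these for exact pixels.

```bash
python3 - <<'E'
import cv2,numpy as np
im=cv2.imread('pics/w1.png');o=np.zeros((600,800,3),np.uint8)
def put(x0,y0,w,h,f,ox,oy):
    c=cv2.resize(im[y0:y0+h,x0:x0+w],None,fx=f,fy=f,interpolation=cv2.INTER_CUBIC)
    for k in range(0,w,10): cv2.putText(c,str(x0+k),(k*f,8),0,.3,(255,255,255),1);cv2.line(c,(k*f,10),(k*f,14),(255,255,255),1)
    for k in range(0,h,10): cv2.putText(c,str(y0+k),(0,k*f+4),0,.3,(255,255,255),1)
    o[oy:oy+h*f,ox:ox+w*f]=c
put(230,105,60,50,6,0,0);put(250,178,45,40,8,400,0);put(280,240,50,50,5,0,330)
cv2.imwrite('pics/crop2.png',o)
E
```

```text
(no output)
```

View pics/crop2.png

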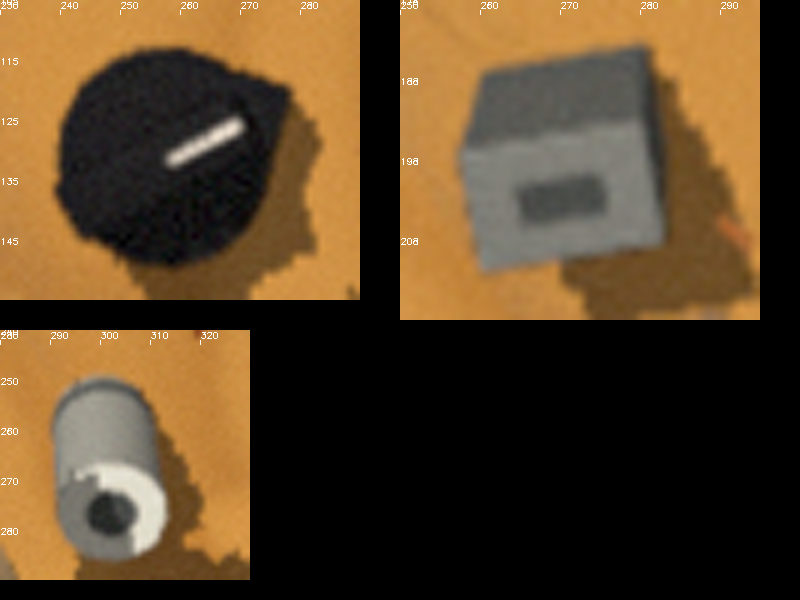

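```bash
python3 - <<'E'
from h import *
d=np.load('w1.npz');c=(d['K'],d['R'],d['t'])
P=np.array([ray(c,u,48) for u in [(258.1,196.5),(279.8,193.3),(283,208.4),(260.6,211.9)]])
print('relay',P.tolist(),P.mean(0));e=(P[1]-P[0]+P[2]-P[3])/2;print(np.linalg.norm(e),np.degrees(np.arctan2(e[1],e[0])))
e=(P[0]-P[3]+P[1]-P[2])/2;print(np.linalg.norm(e),np.degrees(np.arctan2(e[1],e[0])))
print('can',ray(c,(302,276.2),50))
a=ray(c,(258,132),38);b=ray(c,(270.5,125.5),38);n=ray(c,(278.5,120.3),18)
print('line',a,b,np.degrees(np.arctan2(*(b-a)[1::-1])),'nose',n)
for f in np.arange(0,61,5):
    f=np.radians(f);k=n-27*np.array([np.cos(f),np.sin(f),0]);w=(a-k)[:2];w2=(b-k)[:2]
    print(round(np.degrees(f)),k.round(1),np.degrees(np.arctan2(w2[1],w2[0])).round(1),w,w2)
print('skirt L',ray(c,(239.5,132),9),'top',ray(c,(257,112.8),0))
print('relay foot-back', ray(c,(260,187),0),ray(c,(281,184),0))
E
```

```text
relay [[440.4, -183.1, 48.0], [464.0, -183.8, 48.0], [464.3, -201.1, 48.0], [439.5, -200.8, 48.0]] [ 452.05 -192.2    48.  ]
24.20516473812977 -1.1836286927287174
17.5025712396779 89.01788283677587
can [ 471.4 -286.2   50. ]
line [ 453.  -117.6   38. ] [ 467.1 -113.4   38. ] 16.58733855692735 nose [ 475.7 -110.7   18. ]
0 [ 448.7 -110.7   18. ] -8.3 [ 4.3 -6.9] [18.4 -2.7]
5 [ 448.8 -113.1   18. ] -1.1 [ 4.19725685 -4.54679495] [18.29725685 -0.34679495]
10 [ 449.1 -115.4   18. ] 6.3 [ 3.88980933 -2.2114992 ] [17.98980933  1.9885008 ]
15 [ 449.6 -117.7   18. ] 13.8 [3.37999731 0.08811422] [17.47999731  4.28811422]
20 [ 450.3 -119.9   18. ] 21.3 [2.67170076 2.33454387] [16.77170076  6.53454387]
25 [ 451.2 -122.1   18. ] 28.8 [1.77031025 4.51069307] [15.87031025  8.71069307]
30 [ 452.3 -124.2   18. ] 36.2 [0.6826859 6.6      ] [14.7826859 10.8      ]
35 [ 453.6 -126.2   18. ] 43.4 [-0.5828948   8.58656378] [13.5171052  12.78656378]
40 [ 455.  -128.1   18. ] 50.5 [-2.01680004 10.45526546] [12.08319996 14.65526546]
45 [ 456.6 -129.8   18. ] 57.4 [-3.60811691 12.19188309] [10.49188309 16.39188309]
50 [ 458.3 -131.4   18. ] 64.0 [-5.34473454 13.78319996] [ 8.75526546 17.98319996]
55 [ 460.2 -132.8   18. ] 70.5 [-7.21343622 15.2171052 ] [ 6.88656378 19.4171052 ]
60 [ 462.2 -134.1   18. ] 76.7 [-9.2       16.4826859] [ 4.9       20.6826859]
skirt L [ 429.8 -115.8    9. ] top [452.7 -99.    0. ]
relay foot-back [ 438.7 -184.7    0. ] [ 464.6 -185.5    0. ]
```

Poses found: can (471.4,-286.2), relay (452,-192) with yaw about -1°, and knob (450,-118) with yaw about 16°. I'll take the can first.

>>> drive_tool:
  commands:
    - {"dx": -3.5, "dy": 0.7, "dz": 0, "twist": 0}
    - {"dx": -7.3, "dy": 1.4, "dz": 0.5, "twist": 0}
    - {"dx": -11, "dy": 2.05, "dz": 2, "twist": 0}
    - {"dx": -11, "dy": 2.05, "dz": 5, "twist": 0}
    - {"dx": -11, "dy": 2.05, "dz": 8.5, "twist": 0}
    - {"dx": -11, "dy": 2.05, "dz": 12, "twist": 0}
    - {"dx": -11, "dy": 2.05, "dz": 15, "twist": 0}
    - {"dx": -11, "dy": 2.05, "dz": 17.5, "twist": 0}
    - {"dx": -11, "dy": 2.05, "dz": 19.2, "twist": 0}
    - {"dx": -11, "dy": 2.05, "dz": 19.9, "twist": 0}
  claw: 6

```text
clock: 2.7
ee_pos: [469.6, -285.2, 29.2]
tool_rot: [[0.177, 0.984, -0.005], [0.984, -0.177, 0.003], [0.002, -0.005, -1.0]]
force: [-0.1, -0.4, -0.1]
width: 60.1
grasp_force: 0.0
```

>>> drive_tool:
  commands:
    - {"dx": 0, "dy": 0, "dz": 0, "twist": 0}
    - {"dx": 0, "dy": 0, "dz": 0, "twist": 0}
    - {"dx": 0, "dy": 0, "dz": 0, "twist": 0}
    - {"dx": 0, "dy": 0, "dz": 0, "twist": 0}
    - {"dx": 0, "dy": 0, "dz": 0, "twist": 0}
    - {"dx": 0, "dy": 0, "dz": 0, "twist": 0}
    - {"dx": 0, "dy": 0, "dz": 0, "twist": 0}
    - {"dx": 0, "dy": 0, "dz": 0, "twist": 0}
    - {"dx": 0, "dy": 0, "dz": 0, "twist": 0}
    - {"dx": 0, "dy": 0, "dz": 0, "twist": 0}
  claw: 1.5

```text
clock: 3.53
ee_pos: [473.5, -286.0, 34.0]
tool_rot: [[0.175, 0.985, 0.002], [0.985, -0.175, -0.002], [-0.002, 0.002, -1.0]]
force: [-0.6, -0.6, 7.1]
width: 22.5
grasp_force: 59.3
```

>>> drive_tool:
  commands:
    - {"dx": 0, "dy": 0, "dz": -1, "twist": 0}
    - {"dx": 0, "dy": 0, "dz": -3, "twist": 0}
    - {"dx": 0.5, "dy": 0, "dz": -6, "twist": 0}
    - {"dx": 2, "dy": 0, "dz": -9, "twist": 0}
    - {"dx": 4.5, "dy": 0, "dz": -12, "twist": 0}
    - {"dx": 8, "dy": 0, "dz": -15, "twist": 0}
    - {"dx": 11.5, "dy": -0.5, "dz": -17, "twist": 0}
    - {"dx": 15, "dy": -1.5, "dz": -19, "twist": 0}
    - {"dx": 18.5, "dy": -2.5, "dz": -20, "twist": 0}
    - {"dx": 22, "dy": -3.5, "dz": -20, "twist": 0}

```text
clock: 4.37
ee_pos: [477.6, -59.8, 235.8]
tool_rot: [[0.174, 0.985, 0.005], [0.985, -0.174, -0.002], [-0.001, 0.005, -1.0]]
force: [0.8, 1.4, -0.2]
width: 22.3
grasp_force: 58.8
```

>>> drive_tool:
  commands:
    - {"dx": 3.5, "dy": -1, "dz": 0, "twist": 0}
    - {"dx": 7, "dy": -2, "dz": 0, "twist": 0}
    - {"dx": 10.5, "dy": -3, "dz": 0, "twist": 0}
    - {"dx": 14, "dy": -4, "dz": 0, "twist": 0}
    - {"dx": 17.5, "dy": -5, "dz": 0, "twist": 0}
    - {"dx": 21, "dy": -6, "dz": 0, "twist": 0}
    - {"dx": 24, "dy": -7, "dz": 0, "twist": 0}
    - {"dx": 26, "dy": -7.5, "dz": 0, "twist": 0}
    - {"dx": 26, "dy": -7.5, "dz": 0, "twist": 0}
    - {"dx": 26, "dy": -7.5, "dz": 0, "twist": 0}

```text
clock: 5.2
ee_pos: [447.5, 208.1, 232.6]
tool_rot: [[0.171, 0.985, 0.0], [0.985, -0.171, -0.0], [-0.0, 0.0, -1.0]]
force: [1.4, -0.7, -0.6]
width: 22.2
grasp_force: 58.8
```

```bash
python3 - <<'E'
from h import *
s,im,c=shot('wrist','w2');print(s['ee_pos'],s['tool_rot'][:,0],s['joint_pos'])
np.savez('w2.npz',K=c[0],R=c[1],t=c[2])
E
```

```text
[447.45447233 208.06798586 232.58741469] [ 1.71419116e-01  9.85198138e-01 -3.38643226e-04] [ 0.51564163  0.03234074 -1.00948514  1.79825822  0.02856804  1.32632476
 -0.67279731]
```

View pics/w2.png

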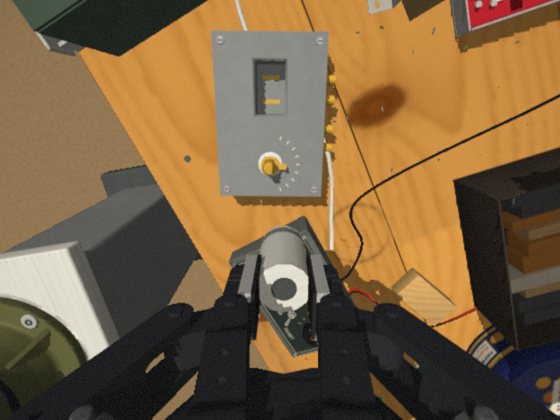

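The controller is now square in view: top face from (213,33) to (326,196), well at (253..288, 59..115), shaft with tab at (270,163). The can hangs upright in the gripper, its top at (285,290). A magnified crop will give the exact pixels.

```bash
python3 - <<'E'
import cv2,numpy as np
im=cv2.imread('pics/w2.png');o=np.zeros((600,800,3),np.uint8)
def put(x0,y0,w,h,f,ox,oy):
    c=cv2.resize(im[y0:y0+h,x0:x0+w],None,fx=f,fy=f,interpolation=cv2.INTER_CUBIC)
    for k in range(0,w,10): cv2.putText(c,str(x0+k),(k*f,8),0,.3,(255,255,255),1);cv2.line(c,(k*f,10),(k*f,14),(255,255,255),1)
    for k in range(0,h,10): cv2.putText(c,str(y0+k),(0,k*f+4),0,.3,(255,255,255),1)
    o[oy:oy+h*f,ox:ox+w*f]=c
put(205,25,135,175,3,0,0);put(245,145,55,40,7,410,0);put(255,220,70,90,3,410,300)
cv2.imwrite('pics/crop3.png',o)
E
```

```text
(no output)
```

View pics/crop3.png

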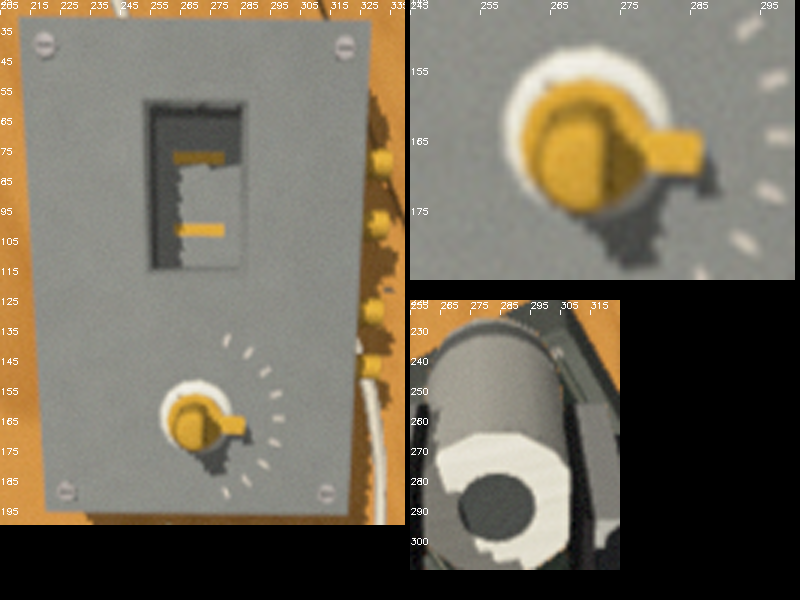

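```bash
python3 - <<'E'
from h import *
d=np.load('w2.npz');c=(d['K'],d['R'],d['t'])
C=np.array([ray(c,u,45) for u in [(211.7,31),(328.7,32),(321,196.3),(220.7,195.7)]]);print(C.tolist(),C.mean(0))
W=np.array([ray(c,u,45) for u in [(252.7,58.3),(287,58.3),(286.7,115),(254.3,115)]]);print(W.tolist(),W.mean(0))
for Q in (C,W):
    for i in range(4):
        e=Q[(i+1)%4]-Q[i];print(round(np.linalg.norm(e),1),round(np.degrees(np.arctan2(e[1],e[0])),1))
S=ray(c,(270,168.6),71);print('shaft',S)
t=ray(c,(286.9,166.8),54);print('tab',t,np.linalg.norm((t-S)[:2]),np.degrees(np.arctan2(*(t-S)[1::-1])))
# can: top centre in tool frame, height ~18mm above TCP?
s=dict(pos=[447.45,208.07,232.59])
for z in (248,250,252):print('cantop',ray(c,(438/3*0+255+(497-410)/3,220+(507-300)/3),z))
print(proj(c,[447.5,208.1,248]))
E
```

```text
[[405.8, 362.6, 45.0], [512.9, 343.1, 45.0], [484.4, 186.6, 45.0], [376.9, 206.0, 45.0]] [445.    274.575  45.   ]
[[438.7, 333.4, 45.0], [470.9, 327.8, 45.0], [461.9, 276.8, 45.0], [429.8, 282.4, 45.0]] [450.325 305.1    45.   ]
108.9 -10.3
159.1 -100.3
109.2 169.8
159.2 79.5
32.7 -9.9
51.8 -100.0
32.6 170.1
51.8 80.1
shaft [437.2 231.   71. ]
tab [453.4 226.7  54. ] 16.76096655924114 -14.865357507739768
cantop [446.6 207.4 248. ]
cantop [446.8 208.7 250. ]
cantop [447.  209.9 252. ]
[285.8 287.4]
```

Controller centre is (445,274.6) with yaw -10.2°. Well and shaft measurements agree with that, and the flat is at about -15°. I'll carry the can to well-local y=+10.5, at (452.2,314.7).

>>> drive_tool:
  commands:
    - {"dx": 3, "dy": -0.4, "dz": 0, "twist": 0}
    - {"dx": 6.5, "dy": -0.9, "dz": 0, "twist": 0}
    - {"dx": 9.5, "dy": -1.3, "dz": 0.5, "twist": 0}
    - {"dx": 10.6, "dy": -1.36, "dz": 3, "twist": 0}
    - {"dx": 10.6, "dy": -1.36, "dz": 6, "twist": 0}
    - {"dx": 10.6, "dy": -1.36, "dz": 9, "twist": 0}
    - {"dx": 10.6, "dy": -1.36, "dz": 12, "twist": 0}
    - {"dx": 10.6, "dy": -1.36, "dz": 13.8, "twist": 0}
    - {"dx": 10.6, "dy": -1.36, "dz": 13.8, "twist": 0}
    - {"dx": 10.6, "dy": -1.36, "dz": 13.8, "twist": 0}

```text
clock: 6.08
ee_pos: [453.6, 311.7, 93.7]
tool_rot: [[0.177, 0.984, -0.002], [0.984, -0.177, -0.002], [-0.002, -0.002, -1.0]]
force: [0.5, 0.4, -0.1]
width: 22.3
grasp_force: 58.9
```

```bash
python3 - <<'E'
from h import *
s,im,c=shot('scene','s3');print(s['ee_pos'],s['tool_rot'][:,0],s['force'])
t,im2,c2=shot('wrist','w3')
o=np.zeros((600,800,3),np.uint8)
o[:420,:420]=cv2.resize(im[260:400,130:270],None,fx=3,fy=3,interpolation=2)[:,:,::-1]
o[:420,425:800]=im2[:,100:475,::-1]
cv2.imwrite('pics/crop4.png',o)
E
```

```text
[453.62821929 311.65050172  93.65696574] [ 0.17726274  0.98416154 -0.0019969 ] [ 0.45011875  0.35823273 -0.13388931]
```

View pics/crop4.png

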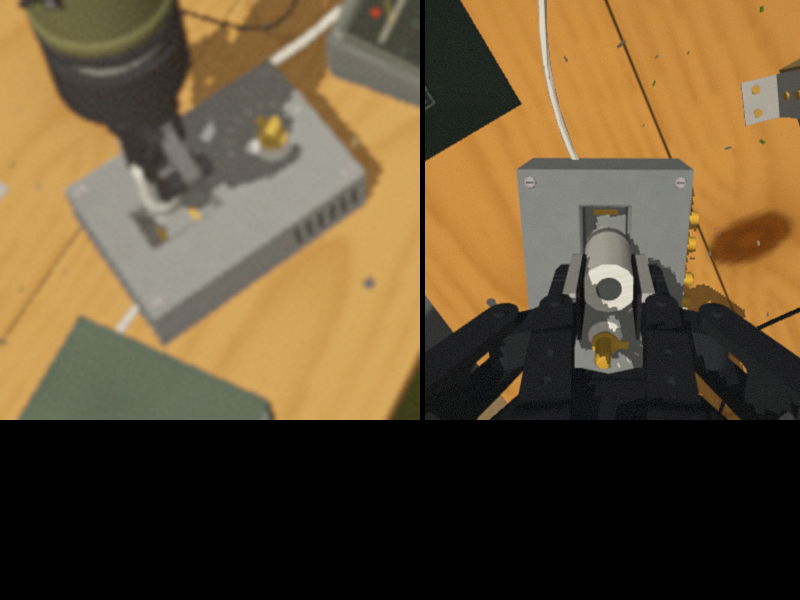

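The can is above the well: in the wrist half the well centre is about 2 px left of the can axis, and the pose reading agrees. I'll correct that and let it settle.

>>> drive_tool:
  commands:
    - {"dx": 0.28, "dy": -0.19, "dz": 1, "twist": 0}
    - {"dx": 0.28, "dy": -0.19, "dz": 1.5, "twist": 0}
    - {"dx": 0.28, "dy": -0.19, "dz": 1.5, "twist": 0}
    - {"dx": 0.28, "dy": -0.19, "dz": 1.5, "twist": 0}
    - {"dx": 0.28, "dy": -0.19, "dz": 1.5, "twist": 0}
    - {"dx": 0.28, "dy": -0.19, "dz": 1.5, "twist": 0}
    - {"dx": 0.28, "dy": -0.19, "dz": 1.5, "twist": 0}
    - {"dx": 0.28, "dy": -0.19, "dz": 1.5, "twist": 0}
    - {"dx": 0.28, "dy": -0.19, "dz": 1.5, "twist": 0}
    - {"dx": 0.28, "dy": -0.19, "dz": 1.5, "twist": 0}

```text
clock: 7.02
ee_pos: [452.0, 316.6, 79.3]
tool_rot: [[0.175, 0.985, 0.0], [0.985, -0.175, -0.0], [-0.0, 0.0, -1.0]]
force: [-0.4, -0.8, -0.4]
width: 22.5
grasp_force: 58.9
```

>>> drive_tool:
  commands:
    - {"dx": -0.22, "dy": 0, "dz": -0.2, "twist": 0}
    - {"dx": -0.22, "dy": 0, "dz": -0.2, "twist": 0}
    - {"dx": -0.22, "dy": 0, "dz": 0.2, "twist": 0}
    - {"dx": -0.22, "dy": 0, "dz": 0.6, "twist": 0}
    - {"dx": -0.22, "dy": 0, "dz": 1.0, "twist": 0}
    - {"dx": -0.22, "dy": 0, "dz": 1.4, "twist": 0}
    - {"dx": -0.22, "dy": 0, "dz": 1.8, "twist": 0}
    - {"dx": -0.22, "dy": 0, "dz": 2.2, "twist": 0}
    - {"dx": -0.22, "dy": 0, "dz": 2.5, "twist": 0}
    - {"dx": -0.22, "dy": 0, "dz": 2.7, "twist": 0}

```text
clock: 7.85
ee_pos: [451.4, 314.4, 51.7]
tool_rot: [[0.175, 0.985, -0.001], [0.985, -0.175, -0.0], [-0.0, -0.001, -1.0]]
force: [0.6, 0.5, -0.3]
width: 22.4
grasp_force: 58.9
```

In freely, with no contact force. I'll lower it to the floor.

>>> drive_tool:
  commands:
    - {"dx": 0, "dy": 0, "dz": 0.05, "twist": 0}
    - {"dx": 0, "dy": 0, "dz": 0.1, "twist": 0}
    - {"dx": 0, "dy": 0, "dz": 0.15, "twist": 0}
    - {"dx": 0, "dy": 0, "dz": 0.2, "twist": 0}
    - {"dx": 0, "dy": 0, "dz": 0.25, "twist": 0}
    - {"dx": 0, "dy": 0, "dz": 0.3, "twist": 0}
    - {"dx": 0, "dy": 0, "dz": 0.3, "twist": 0}
    - {"dx": 0, "dy": 0, "dz": 0.3, "twist": 0}
    - {"dx": 0, "dy": 0, "dz": 0.3, "twist": 0}
    - {"dx": 0, "dy": 0, "dz": 0.3, "twist": 0}

```text
clock: 8.68
ee_pos: [451.6, 314.5, 49.3]
tool_rot: [[0.175, 0.985, 0.0], [0.985, -0.175, -0.0], [-0.0, 0.0, -1.0]]
force: [-0.2, -1.1, 0.3]
width: 22.0
grasp_force: 58.9
```

>>> drive_tool:
  commands:
    - {"dx": 0, "dy": 0, "dz": 0, "twist": 0}
    - {"dx": 0, "dy": 0, "dz": 0, "twist": 0}
    - {"dx": 0, "dy": 0, "dz": 0, "twist": 0}
    - {"dx": 0, "dy": 0, "dz": 0, "twist": 0}
    - {"dx": 0, "dy": 0, "dz": 0, "twist": 0}
    - {"dx": 0, "dy": 0, "dz": -0.5, "twist": 0}
    - {"dx": 0, "dy": 0, "dz": -2, "twist": 0}
    - {"dx": 0, "dy": 0, "dz": -5, "twist": 0}
    - {"dx": 0, "dy": 0, "dz": -9, "twist": 0}
    - {"dx": 0, "dy": 0, "dz": -13, "twist": 0}
  claw: 5

```text
clock: 9.52
ee_pos: [450.8, 314.5, 181.4]
tool_rot: [[0.174, 0.985, -0.001], [0.985, -0.174, -0.0], [-0.0, -0.001, -1.0]]
force: [1.6, 0.4, -0.1]
width: 50.1
grasp_force: 0.0
```

>>> drive_tool:
  commands:
    - {"dx": -2.5, "dy": 0.5, "dz": -3, "twist": 0}
    - {"dx": -6, "dy": 1, "dz": -5, "twist": -0.02}
    - {"dx": -10, "dy": 1.8, "dz": -5, "twist": -0.04}
    - {"dx": -14, "dy": 2.5, "dz": -5, "twist": -0.06}
    - {"dx": -18, "dy": 3.2, "dz": -5, "twist": -0.08}
    - {"dx": -22, "dy": 3.9, "dz": -5, "twist": -0.1}
    - {"dx": -26, "dy": 4.6, "dz": -5, "twist": -0.12}
    - {"dx": -30, "dy": 5.4, "dz": -5, "twist": -0.14}
    - {"dx": -34, "dy": 6.1, "dz": -5, "twist": -0.16}
    - {"dx": -38, "dy": 6.8, "dz": -5, "twist": -0.16}

```text
clock: 10.35
ee_pos: [451.9, -73.0, 230.9]
tool_rot: [[0.014, 1.0, 0.002], [1.0, -0.014, -0.002], [-0.002, 0.002, -1.0]]
force: [1.0, -0.6, 0.2]
width: 50.2
grasp_force: 0.0
```

>>> drive_tool:
  commands:
    - {"dx": -4, "dy": 0.1, "dz": 0, "twist": 0}
    - {"dx": -8, "dy": 0.2, "dz": 0, "twist": 0}
    - {"dx": -11, "dy": 0.2, "dz": 1, "twist": 0}
    - {"dx": -12, "dy": 0.2, "dz": 4, "twist": 0}
    - {"dx": -12, "dy": 0.2, "dz": 7, "twist": 0}
    - {"dx": -12, "dy": 0.2, "dz": 10, "twist": 0}
    - {"dx": -12, "dy": 0.2, "dz": 12, "twist": 0}
    - {"dx": -12, "dy": 0.2, "dz": 12, "twist": 0}
    - {"dx": -12, "dy": 0.2, "dz": 12, "twist": 0}
    - {"dx": -12, "dy": 0.2, "dz": 12, "twist": 0}

```text
clock: 11.18
ee_pos: [453.5, -191.8, 111.4]
tool_rot: [[0.015, 1.0, 0.003], [1.0, -0.015, -0.001], [-0.001, 0.003, -1.0]]
force: [0.2, 0.7, 0.6]
width: 50.2
grasp_force: 0.0
```

```bash
python3 - <<'E'
from h import *
s,im,c=shot('wrist','w4');print(s['ee_pos'],s['tool_rot'][:,0],s['qvel'].round(3) if hasattr(s['qvel'],'round') else s['qvel'])
print(proj(c,[452,-192,48]),proj(c,[452,-192,0]))
R=s['tool_rot'];d=R.T@(np.array([452,-192,32])-s['ee_pos']);print('tool delta cm',(d/10).round(2))
s,im,c=shot('scene','s4')
C=np.array([452.2,314.4]);print('can top exp px',proj(c,[452.2,314.4,65]),proj(c,[452.2,314.4,95]))
E
```

```text
[ 453.46316374 -191.79125642  111.4001068 ] [ 0.01544013  0.99987994 -0.00130867] [-0.003 -0.01   0.003 -0.012  0.004 -0.007 -0.004]
[282.5 225.6] [282.5 204.8]
tool delta cm [-0.01 -0.17  7.94]
can top exp px [181.9 326.8] [179.7 319.4]
```

```bash
python3 - <<'E'
from h import *
im=cv2.imread('pics/w4.png');h=cv2.cvtColor(im,cv2.COLOR_BGR2HSV)
for lo,hi in ((60,255),(100,255),(110,200)):
    m=((h[:,:,1]<50)&(h[:,:,2]>lo)&(h[:,:,2]<hi)).astype(np.uint8);m[:, :230]=0;m[:,340:]=0;m[:150]=0;m[290:]=0
    n,l,st,ce=cv2.connectedComponentsWithStats(m)
    for i in range(1,n):
        if st[i,4]>150:
            p=np.argwhere(l==i)[:,::-1].astype(np.float32);print(lo,st[i],ce[i].round(1),cv2.minAreaRect(p))
print(h[180:270:6,282].tolist())
im=cv2.imread('pics/s4.png')
m=(cv2.cvtColor(im,cv2.COLOR_BGR2GRAY)[305:345,160:205]);print(m[::2,::3])
E
```

```text
60 [ 264  196   36   41 1365] [281.6 216.5] ((281.5, 216.0), (40.0, 35.0), 90.0)
100 [264 212  36  25 713] [281.5 223.9] ((281.5066833496094, 224.19976806640625), (23.5535888671875, 35.646873474121094), 88.09085083007812)
110 [264 213  36  23 670] [281.2 223.6] ((281.5, 224.0), (22.0, 35.0), 90.0)
[[17, 174, 208], [17, 170, 210], [17, 167, 209], [23, 11, 89], [20, 24, 94], [25, 16, 95], [27, 18, 129], [40, 9, 83], [30, 9, 81], [23, 16, 125], [16, 151, 115], [17, 173, 198], [16, 171, 197], [16, 171, 195], [16, 163, 192]]
[[154 147 154 148 146 153 141 150 152 148 150 150 152 152 152]
 [155 151 153 152 151 160 149 150 150 149 150 150 150 153 152]
 [157 156 158 153 153 149 149 150 150 148 151 151 151 151 152]
 [158 153 159 152 148 148 148 148 148 149 152 153 151 151 150]
 [160 158 160 151 150 148 147 148 151 150 150 152 150 152 151]
 [158 154 150 149 149 147 149 150 150 151 150 153 154 151 153]
 [156 148 149 149 149 151 150 150 150 148 151 144 145 151 152]
 [149 148 149 150 150 151 150 149 149 146 141 101 123 153 151]
 [148 148 147 147 148 151 150 172 183 148  86  85 101 143 152]
 [149 149 148 148 150 151 168 210 206 210 117  85  88 120 148]
 [148 146 149 149 150 150 201 187 133 207 173  88  94 102 133]
 [148 149 149 152 149 150 209 146  92 195 187  90  92  98 120]
 [149 150 152 150 147 140 211 176 135 208 162 102  93 121 141]
 [148 151 152 149 137 104 198 213 206 208 130 100 101 139 153]
 [148 147 148 147 149  98 156 205 208 167 124  95 134 152 152]
 [144 149 148 149 151 130 125 182 179 160 127 132 151 152 153]
 [124 150 148 148 149 145 105 180 180 161 141 154 151 153 153]
 [124 145 151 149 148 148 124 162 178 148 152 152 152 153 152]
 [149 127 150 147 149 147 142 105 156 151 154 150 151 152 153]
 [161 123 146 149 149 148 151 137 151 152 155 150 150 151 152]]
```

Can is seated: its hole is seen at (184,327) in the scene camera, against (182,327) expected for a seated top. The relay is centred within 1 mm, so I'll descend and grip.

>>> drive_tool:
  commands:
    - {"dx": 0.05, "dy": -0.2, "dz": 2, "twist": 0}
    - {"dx": 0.05, "dy": -0.2, "dz": 4.5, "twist": 0}
    - {"dx": 0.05, "dy": -0.2, "dz": 6.5, "twist": 0}
    - {"dx": 0.05, "dy": -0.2, "dz": 7.5, "twist": 0}
    - {"dx": 0.05, "dy": -0.2, "dz": 7.9, "twist": 0}
    - {"dx": 0.05, "dy": -0.2, "dz": 7.9, "twist": 0}
    - {"dx": 0.05, "dy": -0.2, "dz": 7.9, "twist": 0}
    - {"dx": 0.05, "dy": -0.2, "dz": 7.9, "twist": 0}
    - {"dx": 0.05, "dy": -0.2, "dz": 7.9, "twist": 0}
    - {"dx": 0.05, "dy": -0.2, "dz": 7.9, "twist": 0}

```text
clock: 12.12
ee_pos: [450.7, -191.4, 31.2]
tool_rot: [[0.016, 1.0, 0.001], [1.0, -0.016, -0.001], [-0.001, 0.001, -1.0]]
force: [-0.1, 0.6, 0.0]
width: 50.0
grasp_force: 0.0
```

>>> drive_tool:
  commands:
    - {"dx": 0, "dy": 0, "dz": 0, "twist": 0}
    - {"dx": 0, "dy": 0, "dz": 0, "twist": 0}
    - {"dx": 0, "dy": 0, "dz": 0, "twist": 0}
    - {"dx": 0, "dy": 0, "dz": 0, "twist": 0}
    - {"dx": 0, "dy": 0, "dz": 0, "twist": 0}
    - {"dx": 0, "dy": 0, "dz": 0, "twist": 0}
    - {"dx": 0, "dy": 0, "dz": 0, "twist": 0}
    - {"dx": 0, "dy": 0, "dz": 0, "twist": 0}
    - {"dx": 0, "dy": 0, "dz": 0, "twist": 0}
    - {"dx": 0, "dy": 0, "dz": 0, "twist": 0}
  claw: 1.5

```text
clock: 12.95
ee_pos: [450.5, -191.2, 30.7]
tool_rot: [[0.016, 1.0, 0.001], [1.0, -0.016, -0.001], [-0.0, 0.001, -1.0]]
force: [-0.8, 0.4, 5.0]
width: 24.3
grasp_force: 59.0
```

>>> drive_tool:
  commands:
    - {"dx": 0, "dy": 0, "dz": -1, "twist": 0}
    - {"dx": 0, "dy": 0, "dz": -3.5, "twist": 0}
    - {"dx": 1, "dy": 0, "dz": -7, "twist": 0}
    - {"dx": 3, "dy": 0, "dz": -10.5, "twist": 0}
    - {"dx": 5.5, "dy": 0, "dz": -13.5, "twist": 0}
    - {"dx": 9, "dy": 0, "dz": -16, "twist": 0}
    - {"dx": 12.5, "dy": -0.2, "dz": -18, "twist": 0}
    - {"dx": 16, "dy": -0.3, "dz": -19.5, "twist": 0}
    - {"dx": 20, "dy": -0.4, "dz": -20, "twist": 0}
    - {"dx": 24, "dy": -0.5, "dz": -20, "twist": 0}

```text
clock: 13.78
ee_pos: [449.2, 50.7, 232.1]
tool_rot: [[0.017, 1.0, 0.003], [1.0, -0.017, -0.002], [-0.001, 0.003, -1.0]]
force: [0.1, 0.6, -1.4]
width: 24.4
grasp_force: 58.9
```

>>> drive_tool:
  commands:
    - {"dx": 3, "dy": -0.1, "dz": 0, "twist": 0.03}
    - {"dx": 6, "dy": -0.2, "dz": 0, "twist": 0.06}
    - {"dx": 9, "dy": -0.3, "dz": 0, "twist": 0.1}
    - {"dx": 12, "dy": -0.4, "dz": 0, "twist": 0.13}
    - {"dx": 14.5, "dy": -0.4, "dz": 0, "twist": 0.16}
    - {"dx": 15.6, "dy": -0.4, "dz": 0, "twist": 0.162}
    - {"dx": 15.6, "dy": -0.4, "dz": 0, "twist": 0.162}
    - {"dx": 15.6, "dy": -0.4, "dz": 0, "twist": 0.162}
    - {"dx": 15.6, "dy": -0.4, "dz": 0, "twist": 0.162}
    - {"dx": 15.6, "dy": -0.4, "dz": 0, "twist": 0.162}

```text
clock: 14.62
ee_pos: [447.6, 203.4, 230.1]
tool_rot: [[0.179, 0.984, -0.0], [0.984, -0.179, -0.001], [-0.001, -0.0, -1.0]]
force: [0.2, -0.6, -0.7]
width: 24.4
grasp_force: 58.9
```

```bash
python3 - <<'E'
from h import *
s,im,c=shot('wrist','w5');print(s['ee_pos'],s['tool_rot'][:,0])
np.savez('w5.npz',K=c[0],R=c[1],t=c[2])
im=cv2.imread('pics/w5.png');o=np.zeros((600,800,3),np.uint8)
def put(x0,y0,w,h,f,ox,oy):
    q=cv2.resize(im[y0:y0+h,x0:x0+w],None,fx=f,fy=f,interpolation=cv2.INTER_CUBIC)
    for k in range(0,w,10): cv2.putText(q,str(x0+k),(k*f,8),0,.3,(255,255,255),1);cv2.line(q,(k*f,10),(k*f,14),(255,255,255),1)
    for k in range(0,h,10): cv2.putText(q,str(y0+k),(0,k*f+4),0,.3,(255,255,255),1)
    o[oy:oy+h*f,ox:ox+w*f]=q
u=proj(c,[450.3,304.1,45]).astype(int);print(u)
put(u[0]-30,u[1]-45,60,85,7,0,0);put(240,210,90,110,3,440,0);
cv2.imwrite('pics/crop5.png',o)
E
```

```text
[447.61317417 203.38729506 230.06081699] [ 0.17933157  0.98378795 -0.00121143]
[268  83]
```

View pics/crop5.png

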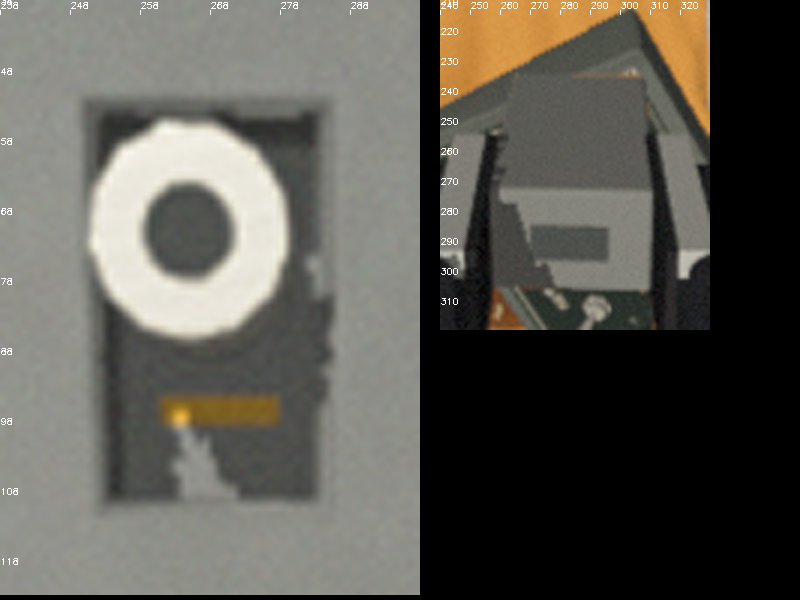

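```bash
python3 - <<'E'
from h import *
d=np.load('w5.npz');c=(d['K'],d['R'],d['t'])
ex=np.array([.984,-.177]);ey=np.array([.177,.984])
k=ray(c,(265.1,70.7),65);W=np.array([ray(c,u,45) for u in [(250,52.3),(285,52.3),(284.5,110.6),(251.5,110.6)]])
w=W.mean(0);print('can',k,'well',w,'local',(k-w)[:2]@ex,(k-w)[:2]@ey)
Q=np.array([ray(c,(240+(x-440)/3,210+y/3),247.4) for x,y in [(500,188),(653,188),(652,290),(490,290)]]);q=Q.mean(0)
print('relay',q,Q.tolist(),(q-[447.6,203.4,247.4])[:2]@ex,(q-[447.6,203.4,247.4])[:2]@ey)
e=Q[1]-Q[0];print(np.degrees(np.arctan2(e[1],e[0])))
E
```

```text
can [450.  313.6  65. ] well [449.825 305.1    45.   ] local -1.3322999999999887 8.394975000000002
relay [447.1  203.35 247.4 ] [[437.9, 214.1, 247.4], [460.3, 210.0, 247.4], [457.4, 192.4, 247.4], [432.8, 196.9, 247.4]] -0.4831500000000539 -0.13770000000002125
-10.37235913922469
```

The can stands in the well at local y about +8.4, and the relay hangs straight in the gripper. I'll place the relay at local y about -14.9, which is (447.5,290.1).

>>> drive_tool:
  commands:
    - {"dx": 3, "dy": -0.5, "dz": 0, "twist": 0}
    - {"dx": 6, "dy": -1.1, "dz": 0.5, "twist": 0}
    - {"dx": 8.2, "dy": -1.5, "dz": 3, "twist": 0}
    - {"dx": 8.53, "dy": -1.55, "dz": 6, "twist": 0}
    - {"dx": 8.53, "dy": -1.55, "dz": 9, "twist": 0}
    - {"dx": 8.53, "dy": -1.55, "dz": 12, "twist": 0}
    - {"dx": 8.53, "dy": -1.55, "dz": 13, "twist": 0}
    - {"dx": 8.53, "dy": -1.55, "dz": 13, "twist": 0}
    - {"dx": 8.53, "dy": -1.55, "dz": 13, "twist": 0}
    - {"dx": 8.53, "dy": -1.55, "dz": 13, "twist": 0}

```text
clock: 15.5
ee_pos: [448.6, 292.2, 102.2]
tool_rot: [[0.178, 0.984, 0.003], [0.984, -0.178, 0.001], [0.002, 0.002, -1.0]]
force: [1.1, 0.1, -1.3]
width: 24.4
grasp_force: 58.9
```

>>> drive_tool:
  commands:
    - {"dx": 0, "dy": 0, "dz": 0.5, "twist": 0}
    - {"dx": 0, "dy": 0, "dz": 1, "twist": 0}
    - {"dx": 0, "dy": 0, "dz": 1.5, "twist": 0}
    - {"dx": 0, "dy": 0, "dz": 1.8, "twist": 0}
    - {"dx": 0, "dy": 0, "dz": 1.8, "twist": 0}
    - {"dx": 0, "dy": 0, "dz": 1.8, "twist": 0}
    - {"dx": 0, "dy": 0, "dz": 1.8, "twist": 0}
    - {"dx": 0, "dy": 0, "dz": 1.8, "twist": 0}
    - {"dx": 0, "dy": 0, "dz": 1.8, "twist": 0}
    - {"dx": 0, "dy": 0, "dz": 1.8, "twist": 0}

```text
clock: 16.33
ee_pos: [447.3, 291.8, 82.4]
tool_rot: [[0.177, 0.984, 0.0], [0.984, -0.177, -0.0], [0.0, 0.0, -1.0]]
force: [0.5, 1.2, -0.9]
width: 24.5
grasp_force: 58.9
```

>>> drive_tool:
  commands:
    - {"dx": -0.16, "dy": 0.02, "dz": 0, "twist": 0}
    - {"dx": -0.16, "dy": 0.02, "dz": 0, "twist": 0}
    - {"dx": -0.16, "dy": 0.02, "dz": 0.1, "twist": 0}
    - {"dx": -0.16, "dy": 0.02, "dz": 0.3, "twist": 0}
    - {"dx": -0.16, "dy": 0.02, "dz": 0.5, "twist": 0}
    - {"dx": -0.16, "dy": 0.02, "dz": 0.7, "twist": 0}
    - {"dx": -0.16, "dy": 0.02, "dz": 0.9, "twist": 0}
    - {"dx": -0.16, "dy": 0.02, "dz": 1.0, "twist": 0}
    - {"dx": -0.16, "dy": 0.02, "dz": 1.1, "twist": 0}
    - {"dx": -0.16, "dy": 0.02, "dz": 1.2, "twist": 0}

```text
clock: 17.17
ee_pos: [447.2, 290.5, 70.2]
tool_rot: [[0.177, 0.984, 0.0], [0.984, -0.177, 0.0], [0.001, 0.0, -1.0]]
force: [0.8, 1.5, 0.3]
width: 24.3
grasp_force: 59.0
```

Bottom is at about 39.5, inside the mouth with no force. I'll continue down.

>>> drive_tool:
  commands:
    - {"dx": 0, "dy": 0, "dz": 0.25, "twist": 0}
    - {"dx": 0, "dy": 0, "dz": 0.5, "twist": 0}
    - {"dx": 0, "dy": 0, "dz": 0.75, "twist": 0}
    - {"dx": 0, "dy": 0, "dz": 1.0, "twist": 0}
    - {"dx": 0, "dy": 0, "dz": 1.25, "twist": 0}
    - {"dx": 0, "dy": 0, "dz": 1.5, "twist": 0}
    - {"dx": 0, "dy": 0, "dz": 1.75, "twist": 0}
    - {"dx": 0, "dy": 0, "dz": 2.0, "twist": 0}
    - {"dx": 0, "dy": 0, "dz": 2.2, "twist": 0}
    - {"dx": 0, "dy": 0, "dz": 2.2, "twist": 0}

```text
clock: 18.0
ee_pos: [447.2, 290.5, 47.9]
tool_rot: [[0.177, 0.984, 0.0], [0.984, -0.177, 0.001], [0.001, -0.0, -1.0]]
force: [0.3, 3.1, -2.3]
width: 24.5
grasp_force: 58.8
```

>>> drive_tool:
  commands:
    - {"dx": 0, "dy": 0, "dz": 0.05, "twist": 0}
    - {"dx": 0, "dy": 0, "dz": 0.1, "twist": 0}
    - {"dx": 0, "dy": 0, "dz": 0.15, "twist": 0}
    - {"dx": 0, "dy": 0, "dz": 0.15, "twist": 0}
    - {"dx": 0, "dy": 0, "dz": 0.15, "twist": 0}
    - {"dx": 0, "dy": 0, "dz": 0.15, "twist": 0}
    - {"dx": 0, "dy": 0, "dz": 0.15, "twist": 0}
    - {"dx": 0, "dy": 0, "dz": 0.15, "twist": 0}
    - {"dx": 0, "dy": 0, "dz": 0.15, "twist": 0}
    - {"dx": 0, "dy": 0, "dz": 0.15, "twist": 0}

```text
clock: 18.83
ee_pos: [447.3, 290.4, 46.9]
tool_rot: [[0.177, 0.984, 0.0], [0.984, -0.177, 0.0], [0.001, 0.0, -1.0]]
force: [0.2, 4.7, 1.9]
width: 24.8
grasp_force: 59.2
```

>>> drive_tool:
  commands:
    - {"dx": 0, "dy": 0, "dz": 0, "twist": 0}
    - {"dx": 0, "dy": 0, "dz": 0, "twist": 0}
    - {"dx": 0, "dy": 0, "dz": 0, "twist": 0}
    - {"dx": 0, "dy": 0, "dz": 0, "twist": 0}
    - {"dx": 0, "dy": 0, "dz": 0, "twist": 0}
    - {"dx": 0, "dy": 0, "dz": -0.5, "twist": 0}
    - {"dx": 0, "dy": 0, "dz": -2, "twist": 0}
    - {"dx": 0, "dy": 0, "dz": -5, "twist": 0}
    - {"dx": 0, "dy": 0, "dz": -9, "twist": 0}
    - {"dx": 0, "dy": 0, "dz": -13, "twist": 0}
  claw: 5

```text
clock: 19.67
ee_pos: [446.2, 290.2, 178.8]
tool_rot: [[0.176, 0.984, -0.001], [0.984, -0.176, -0.0], [-0.001, -0.001, -1.0]]
force: [0.3, 0.6, 1.2]
width: 49.8
grasp_force: 0.0
```

>>> drive_tool:
  commands:
    - {"dx": -1.5, "dy": 0.3, "dz": -3, "twist": 0.1}
    - {"dx": -4.5, "dy": 0.8, "dz": -5, "twist": 0.21}
    - {"dx": -8, "dy": 1.5, "dz": -5, "twist": 0.32}
    - {"dx": -12, "dy": 2.3, "dz": -5, "twist": 0.43}
    - {"dx": -16, "dy": 3, "dz": -5, "twist": 0.54}
    - {"dx": -20, "dy": 3.8, "dz": -5, "twist": 0.65}
    - {"dx": -24, "dy": 4.5, "dz": -5, "twist": 0.76}
    - {"dx": -28, "dy": 5.3, "dz": -5, "twist": 0.87}
    - {"dx": -32, "dy": 6, "dz": -5, "twist": 0.99}
    - {"dx": -36, "dy": 6.8, "dz": -5, "twist": 1.11}

```text
clock: 20.5
ee_pos: [450.1, -77.5, 228.3]
tool_rot: [[0.962, 0.275, 0.002], [0.275, -0.962, -0.002], [0.001, 0.002, -1.0]]
force: [1.1, 0.3, -0.5]
width: 49.9
grasp_force: 0.0
```

>>> drive_tool:
  commands:
    - {"dx": -0.5, "dy": 2, "dz": 0, "twist": 0}
    - {"dx": -1.2, "dy": 4.3, "dz": 1, "twist": 0}
    - {"dx": -1.2, "dy": 4.3, "dz": 4, "twist": 0}
    - {"dx": -1.2, "dy": 4.3, "dz": 7, "twist": 0}
    - {"dx": -1.2, "dy": 4.3, "dz": 10, "twist": 0}
    - {"dx": -1.2, "dy": 4.3, "dz": 12, "twist": 0}
    - {"dx": -1.2, "dy": 4.3, "dz": 12, "twist": 0}
    - {"dx": -1.2, "dy": 4.3, "dz": 12, "twist": 0}
    - {"dx": -1.2, "dy": 4.3, "dz": 12, "twist": 0}
    - {"dx": -1.2, "dy": 4.3, "dz": 12, "twist": 0}

```text
clock: 21.33
ee_pos: [452.4, -121.2, 109.0]
tool_rot: [[0.96, 0.279, 0.003], [0.279, -0.96, -0.002], [0.003, 0.003, -1.0]]
force: [0.1, 1.2, 0.2]
width: 50.3
grasp_force: 0.0
```

```bash
python3 - <<'E'
from h import *
s,im,c=shot('wrist','w6');print(s['ee_pos'],s['tool_rot'][:,0],s['joint_pos'])
np.savez('w6.npz',K=c[0],R=c[1],t=c[2],p=s['ee_pos'],T=s['tool_rot'])
print(proj(c,[449.7,-118,38]))
g=cv2.cvtColor(im,cv2.COLOR_RGB2GRAY);u=proj(c,[455,-117,38])
m=((im.min(2)>150)&(im.max(2).astype(int)-im.min(2)<40)).astype(np.uint8)
n,l,st,ce=cv2.connectedComponentsWithStats(m)
for i in range(1,n):
    if 15<st[i,4]<2000 and abs(ce[i]-u).max()<60: print(st[i],ce[i],cv2.minAreaRect(np.argwhere(l==i)[:,::-1].astype(np.float32)))
# dark knob silhouette
d=((g<60)).astype(np.uint8);n,l,st,ce=cv2.connectedComponentsWithStats(d)
i=l[int(u[1]),int(u[0])-12];print(i,st[i],ce[i])
# can/relay check in scene
s,im,c=shot('scene','s6')
print('can',proj(c,[451,313,65]),'relay',proj(c,[447.4,290,63]))
g=cv2.cvtColor(im,cv2.COLOR_RGB2GRAY);print(g[310:350:2,165:215:2])
E
```

```text
[ 452.39488014 -121.18217857  108.96298474] [0.96020592 0.27928093 0.00259904] [ 0.9591746   0.07993604 -0.77345565  2.01513989  0.06507192  1.06658893
 -1.13170955]
[278.3 222.7]
[277 200   3  19  44] [277.75       209.59090909] ((278.0, 209.0), (18.0, 2.0), 90.0)
36 [ 254  177   50   66 2118] [278.76156752 210.02360718]
can [182.8 326.7] relay [193.3 320. ]
[[157 157 155 153 150 148 148 152 149 150 150 149 151 152 153 152 153 150
  151 151 159 164 154 152 154]
 [161 162 151 150 152 150 151 149 150 149 150 150 150 152 153 149 142 150
  152 150 158 160 152 154 151]
 [156 153 150 149 149 149 150 148 152 149 151 149 148 143 147 131  94 123
  148 152 153 154 153 153 155]
 [151 148 150 147 148 150 150 150 149 150 151 146 145 144 138 142 114  93
  131 153 151 153 153 153 154]
 [149 149 149 148 151 152 151 151 148 151 148 148 146 131 104 132 140 107
  100 141 152 153 155 153 154]
 [150 149 147 150 150 151 151 150 152 158 156 129 139 138 106 108 142 134
   95 102 146 153 152 154 152]
 [148 148 149 149 149 151 151 168 201 207 205 189 136 143 136 127 141 146
  116  92 130 152 153 156 155]
 [1
[... 662 characters left out ...]
82 181 175 162 141 131 148 154 152 152
  154 155 153 153 155 154 153]
 [148 149 148 150 151 149 128 116 174 184 177 155 142 151 153 153 151 153
  153 153 153 153 154 152 154]
 [150 150 149 150 150 149 146 112 135 169 160 150 154 154 155 150 153 152
  153 153 152 152 152 153 152]
 [145 150 149 149 148 149 151 143 115 141 153 153 154 155 153 151 151 153
  154 153 152 154 151 152 152]
 [127 150 147 147 150 151 153 152 148 153 155 152 153 152 153 153 154 152
  154 153 152 151 153 150 131]
 [127 136 148 149 148 150 151 150 151 153 153 151 151 152 152 152 153 150
  153 153 152 152 146 120 105]
 [146 122 144 151 152 149 151 152 152 152 152 153 152 151 152 153 154 152
  153 154 150 135 110 105 103]]
```

```bash
python3 - <<'E'
from h import *
d=np.load('w6.npz');c=(d['K'],d['R'],d['t']);T=d['T'];p=d['p']
for n,u,z in [('line',(277.75,209.6),38),('far',(277.7,200),38),('near',(277.9,218.5),38),('L',(254,213),12),('R',(304,213),12),('nose',(278.5,177),18),('bot',(278.5,243),10)]:
    X=ray(c,u,z);print(n,X,(T.T@(X-p)).round(1))
im=cv2.imread('pics/w6.png');g=cv2.cvtColor(im,cv2.COLOR_BGR2GRAY)
for r in range(198,222,2): 
    w=g[r,268:290].astype(float);w[w<100]=0;print(r,(w@np.arange(268,290)/max(w.sum(),1)).round(2))
ys,xs=np.where((g<60)&(np.indices(g.shape)[0]<200)&(np.indices(g.shape)[0]>170)&(abs(np.indices(g.shape)[1]-280)<40))
for r in range(174,200,3): print(r,xs[ys==r].min(initial=999),xs[ys==r].max(initial=0))
E
```

```text
line [ 459.2 -114.9   38. ] [ 8.1 -4.3 71. ]
far [ 466.1 -112.9   38. ] [15.3 -4.3 71. ]
near [ 452.7 -116.9   38. ] [ 1.3 -4.2 71. ]
L [442.8 -99.4  12. ] [ -3.4 -23.8  96.9]
R [ 453.9 -138.    12. ] [-3.5 16.3 97. ]
nose [ 477.9 -109.9   18. ] [27.4 -3.9 91. ]
bot [ 422.1 -125.7   10. ] [-30.6  -4.4  98.9]
198 0.0
200 277.58
202 277.56
204 277.55
206 277.55
208 277.56
210 277.93
212 278.0
214 278.0
216 278.0
218 278.0
220 0.0
174 999 0
177 277 280
180 274 283
183 271 286
186 269 289
189 264 293
192 261 297
195 259 298
198 258 300
```

Knob axis is at tool offset (0.4,-4.1) mm, with its line parallel to the tool x-axis. I'll grip the bar with the tips just above the skirt.

>>> drive_tool:
  commands:
    - {"dx": 0.05, "dy": -0.41, "dz": 1, "twist": 0}
    - {"dx": 0.05, "dy": -0.41, "dz": 3.5, "twist": 0}
    - {"dx": 0.05, "dy": -0.41, "dz": 6, "twist": 0}
    - {"dx": 0.05, "dy": -0.41, "dz": 7.8, "twist": 0}
    - {"dx": 0.05, "dy": -0.41, "dz": 8.5, "twist": 0}
    - {"dx": 0.05, "dy": -0.41, "dz": 8.7, "twist": 0}
    - {"dx": 0.05, "dy": -0.41, "dz": 8.7, "twist": 0}
    - {"dx": 0.05, "dy": -0.41, "dz": 8.7, "twist": 0}
    - {"dx": 0.05, "dy": -0.41, "dz": 8.7, "twist": 0}
    - {"dx": 0.05, "dy": -0.41, "dz": 8.7, "twist": 0}

```text
clock: 22.27
ee_pos: [451.1, -117.2, 20.8]
tool_rot: [[0.96, 0.279, 0.002], [0.279, -0.96, -0.001], [0.001, 0.002, -1.0]]
force: [0.2, -0.3, 0.2]
width: 50.3
grasp_force: 0.0
```

>>> drive_tool:
  commands:
    - {"dx": 0, "dy": 0, "dz": 0, "twist": 0}
    - {"dx": 0, "dy": 0, "dz": 0, "twist": 0}
    - {"dx": 0, "dy": 0, "dz": 0, "twist": 0}
    - {"dx": 0, "dy": 0, "dz": 0, "twist": 0}
    - {"dx": 0, "dy": 0, "dz": 0, "twist": 0}
    - {"dx": 0, "dy": 0, "dz": 0, "twist": 0}
    - {"dx": 0, "dy": 0, "dz": 0, "twist": 0}
    - {"dx": 0, "dy": 0, "dz": 0, "twist": 0}
    - {"dx": 0, "dy": 0, "dz": 0, "twist": 0}
    - {"dx": 0, "dy": 0, "dz": 0, "twist": 0}
  claw: 0.5

```text
clock: 23.1
ee_pos: [450.6, -117.0, 20.2]
tool_rot: [[0.96, 0.279, 0.001], [0.279, -0.96, -0.0], [0.0, 0.001, -1.0]]
force: [-1.1, 0.6, 5.2]
width: 10.5
grasp_force: 61.1
```

>>> drive_tool:
  commands:
    - {"dx": 0, "dy": 0, "dz": -1, "twist": 0}
    - {"dx": 0, "dy": 0, "dz": -3.5, "twist": 0}
    - {"dx": 0, "dy": -1, "dz": -7, "twist": 0}
    - {"dx": 0.5, "dy": -3, "dz": -10, "twist": 0.05}
    - {"dx": 1.2, "dy": -5.5, "dz": -12.5, "twist": 0.12}
    - {"dx": 2, "dy": -8.5, "dz": -14.5, "twist": 0.2}
    - {"dx": 3, "dy": -12, "dz": -16, "twist": 0.28}
    - {"dx": 4, "dy": -15.5, "dz": -16, "twist": 0.36}
    - {"dx": 5, "dy": -19, "dz": -16, "twist": 0.45}
    - {"dx": 5.6, "dy": -22.5, "dz": -16, "twist": 0.54}

```text
clock: 23.93
ee_pos: [441.1, 116.9, 180.5]
tool_rot: [[0.966, -0.258, 0.002], [-0.258, -0.966, -0.001], [0.002, 0.0, -1.0]]
force: [1.4, 0.2, -0.7]
width: 10.8
grasp_force: 60.4
```

>>> drive_tool:
  commands:
    - {"dx": 0, "dy": 0, "dz": 0, "twist": 0}
    - {"dx": 0, "dy": 0, "dz": 0, "twist": 0}
    - {"dx": 0, "dy": 0, "dz": 0, "twist": 0}
    - {"dx": 0, "dy": 0, "dz": 0, "twist": 0}
    - {"dx": 0, "dy": 0, "dz": 0, "twist": 0}
    - {"dx": 0, "dy": 0, "dz": 0, "twist": 0}
    - {"dx": 0, "dy": 0, "dz": 0, "twist": 0}
    - {"dx": 0, "dy": 0, "dz": 0, "twist": 0}
    - {"dx": 0, "dy": 0, "dz": 0, "twist": 0}
    - {"dx": 0, "dy": 0, "dz": 0, "twist": 0}

```text
clock: 24.77
ee_pos: [441.2, 114.8, 179.8]
tool_rot: [[0.967, -0.255, -0.0], [-0.255, -0.967, -0.0], [-0.0, 0.0, -1.0]]
force: [0.2, -0.1, -0.5]
width: 10.1
grasp_force: 60.4
```

```bash
python3 - <<'E'
from h import *
s,im,c=shot('wrist','w7');print(s['ee_pos'],s['tool_rot'][:,0],s['joint_pos'][6],s['width'])
np.savez('w7.npz',K=c[0],R=c[1],t=c[2],p=s['ee_pos'],T=s['tool_rot'])
u=proj(c,[437,230.5,60]);print('shaft px',u)
T=s['tool_rot'];X=np.array([437.,230.5,100]);print((T.T@(X-s['ee_pos'])/10).round(2))
h=cv2.cvtColor(im,cv2.COLOR_RGB2HSV)
x0,y0=int(u[0])-35,int(u[1])-35
m=((h[:,:,1]>140)&(h[:,:,0]>17)&(h[:,:,0]<28)).astype(np.uint8)
n,l,st,ce=cv2.connectedComponentsWithStats(m)
for i in range(1,n):
    if st[i,4]>40 and abs(ce[i]-u).max()<60: print(st[i],ce[i].round(1))
E
```

```text
[441.17764616 114.78893341 179.75104521] [ 9.67072469e-01 -2.54501149e-01 -6.39655203e-05] -2.078242885801933 10.1404443036429
shaft px [160.  236.4]
[ -3.35 -11.08   7.97]
[   66    96   256   250 10005] [201.8 236. ]
[149 218  24  30 432] [160.7 234.7]
```

```bash
python3 - <<'E'
from h import *
im=cv2.imread('pics/w7.png');o=np.zeros((600,800,3),np.uint8)
def put(x0,y0,w,h,f,ox,oy):
    q=cv2.resize(im[y0:y0+h,x0:x0+w],None,fx=f,fy=f,interpolation=cv2.INTER_CUBIC)
    for k in range(0,w,5): cv2.putText(q,str(x0+k),(k*f,8),0,.3,(255,255,255),1);cv2.line(q,(k*f,10),(k*f,14),(255,255,255),1)
    for k in range(0,h,5): cv2.putText(q,str(y0+k),(0,k*f+4),0,.3,(255,255,255),1)
    o[oy:oy+h*f,ox:ox+w*f]=q
put(140,208,44,46,9,0,0);put(245,210,80,90,4,400,0)
put(20,190,125,80,3,400,360);put(140,260,10,10,2,0,420)
cv2.imwrite('pics/crop6.png',o)
E
```

```text
(no output)
```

View pics/crop6.png

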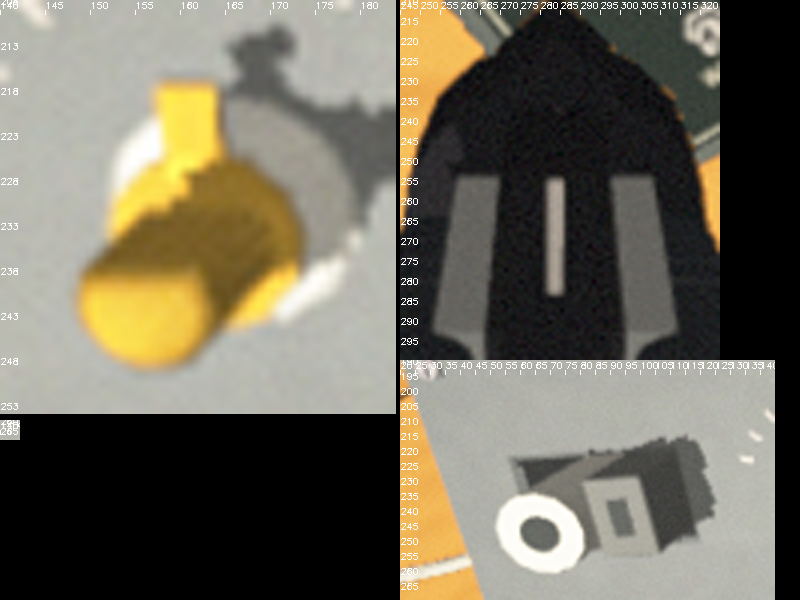

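```bash
python3 - <<'E'
from h import *
d=np.load('w7.npz');c=(d['K'],d['R'],d['t']);T=d['T'];p=d['p']
S=ray(c,(156.3,241.5),71);print('S',S)
for u in [(160.8,217.2),(157.4,217.2),(164.4,217.2)]:
    t=ray(c,u,54);e=(t-S)[:2];print('tab',t,np.linalg.norm(e),np.degrees(np.arctan2(e[1],e[0])))
a=ray(c,(157.4,218),54);b=ray(c,(158.2,225),54);a2=ray(c,(164.4,218),54);b2=ray(c,(164.6,224),54)
for q,r in((a,b),(a2,b2)):e=q-r;print('edge',np.degrees(np.arctan2(e[1],e[0])))
print('tool az',np.degrees(np.arctan2(T[1,0],T[0,0])))
# knob line in tool frame (z top = TCP-17.8)
z=p[2]+17.8
for u in [(283.5,254.5),(283.2,283.5),(285,213)]: X=ray(c,u,z if u[1]>230 else p[2]-2.2);print('knob',(T.T@(X-p)).round(1))
E
```

```text
S [436.7 229.7  71. ]
tab [452.5 225.9  54. ] 16.25053845261751 -13.52316065041595
tab [453.3 228.9  54. ] 16.619265928433805 -2.7591076586202106
tab [451.7 222.8  54. ] 16.510905486980405 -24.70243022777124
edge -15.47863816541845
edge -19.05770451012838
tool az -14.74402792545528
knob [ 17.    0.2 -17.9]
knob [  2.5   0.1 -17.8]
knob [29.2  1.   2.1]
```

Both modules stand seated in the well. The flat is at about -14.5°, tool azimuth -14.7°, and the knob is gripped straight with its axis at tool x about +1.5 mm. Next I'll move above the shaft.

>>> drive_tool:
  commands:
    - {"dx": -1, "dy": -3, "dz": 0, "twist": 0}
    - {"dx": -2, "dy": -6, "dz": 0, "twist": 0}
    - {"dx": -3, "dy": -9, "dz": 0, "twist": 0}
    - {"dx": -3.5, "dy": -11, "dz": 0, "twist": 0}
    - {"dx": -3.5, "dy": -11.07, "dz": 2, "twist": 0}
    - {"dx": -3.5, "dy": -11.07, "dz": 4, "twist": 0}
    - {"dx": -3.5, "dy": -11.07, "dz": 6, "twist": 0}
    - {"dx": -3.5, "dy": -11.07, "dz": 7.5, "twist": 0}
    - {"dx": -3.5, "dy": -11.07, "dz": 7.8, "twist": 0}
    - {"dx": -3.5, "dy": -11.07, "dz": 7.8, "twist": 0}

```text
clock: 25.65
ee_pos: [434.7, 230.7, 101.0]
tool_rot: [[0.967, -0.254, -0.002], [-0.254, -0.967, -0.0], [-0.002, 0.001, -1.0]]
force: [0.9, -0.4, 0.3]
width: 10.8
grasp_force: 60.4
```

>>> drive_tool:
  commands:
    - {"dx": 0, "dy": 0, "dz": 0, "twist": 0}
    - {"dx": 0, "dy": 0, "dz": 0, "twist": 0}
    - {"dx": 0, "dy": 0, "dz": 0, "twist": 0}
    - {"dx": 0, "dy": 0, "dz": 0, "twist": 0}
    - {"dx": 0, "dy": 0, "dz": 0, "twist": 0}
    - {"dx": 0, "dy": 0, "dz": 0, "twist": 0}
    - {"dx": 0, "dy": 0, "dz": 0, "twist": 0}
    - {"dx": 0, "dy": 0, "dz": 0, "twist": 0}
    - {"dx": 0, "dy": 0, "dz": 0, "twist": 0}
    - {"dx": 0, "dy": 0, "dz": 0, "twist": 0}

```text
clock: 26.48
ee_pos: [435.4, 230.8, 101.8]
tool_rot: [[0.967, -0.254, -0.0], [-0.254, -0.967, -0.0], [-0.0, 0.0, -1.0]]
force: [-0.3, -0.2, -1.0]
width: 10.6
grasp_force: 60.4
```

>>> drive_tool:
  commands:
    - {"dx": 0, "dy": 0, "dz": 0.3, "twist": 0}
    - {"dx": 0, "dy": 0, "dz": 0.6, "twist": 0}
    - {"dx": 0, "dy": 0, "dz": 0.8, "twist": 0}
    - {"dx": 0, "dy": 0, "dz": 0.95, "twist": 0}
    - {"dx": 0, "dy": 0, "dz": 1.1, "twist": 0}
    - {"dx": 0, "dy": 0, "dz": 1.2, "twist": 0}
    - {"dx": 0, "dy": 0, "dz": 1.3, "twist": 0}
    - {"dx": 0, "dy": 0, "dz": 1.4, "twist": 0}
    - {"dx": 0, "dy": 0, "dz": 1.5, "twist": 0}
    - {"dx": 0, "dy": 0, "dz": 1.5, "twist": 0}

```text
clock: 27.32
ee_pos: [435.5, 231.0, 86.7]
tool_rot: [[0.967, -0.254, 0.0], [-0.254, -0.967, 0.0], [0.0, -0.0, -1.0]]
force: [0.3, 0.7, -1.1]
width: 10.5
grasp_force: 60.4
```

>>> drive_tool:
  commands:
    - {"dx": 0, "dy": 0, "dz": 0.1, "twist": 0}
    - {"dx": 0, "dy": 0, "dz": 0.2, "twist": 0}
    - {"dx": 0, "dy": 0, "dz": 0.3, "twist": 0}
    - {"dx": 0, "dy": 0, "dz": 0.4, "twist": 0}
    - {"dx": 0, "dy": 0, "dz": 0.5, "twist": 0}
    - {"dx": 0, "dy": 0, "dz": 0.6, "twist": 0}
    - {"dx": 0, "dy": 0, "dz": 0.7, "twist": 0}
    - {"dx": 0, "dy": 0, "dz": 0.8, "twist": 0}
    - {"dx": 0, "dy": 0, "dz": 0.9, "twist": 0}
    - {"dx": 0, "dy": 0, "dz": 0.9, "twist": 0}

```text
clock: 28.15
ee_pos: [435.6, 231.0, 77.7]
tool_rot: [[0.967, -0.254, 0.0], [-0.254, -0.967, 0.0], [0.0, -0.0, -1.0]]
force: [1.3, 0.4, -0.8]
width: 10.8
grasp_force: 60.4
```

>>> drive_tool:
  commands:
    - {"dx": 0, "dy": 0, "dz": 0.1, "twist": 0}
    - {"dx": 0, "dy": 0, "dz": 0.15, "twist": 0}
    - {"dx": 0, "dy": 0, "dz": 0.2, "twist": 0}
    - {"dx": 0, "dy": 0, "dz": 0.3, "twist": 0}
    - {"dx": 0, "dy": 0, "dz": 0.4, "twist": 0}
    - {"dx": 0, "dy": 0, "dz": 0.5, "twist": 0}
    - {"dx": 0, "dy": 0, "dz": 0.55, "twist": 0}
    - {"dx": 0, "dy": 0, "dz": 0.6, "twist": 0}
    - {"dx": 0, "dy": 0, "dz": 0.6, "twist": 0}
    - {"dx": 0, "dy": 0, "dz": 0.6, "twist": 0}

```text
clock: 28.98
ee_pos: [435.7, 231.0, 72.1]
tool_rot: [[0.967, -0.254, 0.0], [-0.254, -0.967, -0.0], [0.0, -0.0, -1.0]]
force: [-0.6, -0.5, 6.4]
width: 10.5
grasp_force: 61.1
```

>>> drive_tool:
  commands:
    - {"dx": 0, "dy": 0, "dz": 0.05, "twist": 0}
    - {"dx": 0, "dy": 0, "dz": 0.1, "twist": 0}
    - {"dx": 0, "dy": 0, "dz": 0.15, "twist": 0}
    - {"dx": 0, "dy": 0, "dz": 0.2, "twist": 0}
    - {"dx": 0, "dy": 0, "dz": 0.25, "twist": 0}
    - {"dx": 0, "dy": 0, "dz": 0.28, "twist": 0}
    - {"dx": 0, "dy": 0, "dz": 0.3, "twist": 0}
    - {"dx": 0, "dy": 0, "dz": 0.3, "twist": 0}
    - {"dx": 0, "dy": 0, "dz": 0.3, "twist": 0}
    - {"dx": 0, "dy": 0, "dz": 0.3, "twist": 0}

```text
clock: 29.82
ee_pos: [435.8, 231.1, 69.9]
tool_rot: [[0.967, -0.254, 0.0], [-0.254, -0.967, -0.001], [0.001, 0.001, -1.0]]
force: [-3.2, -0.4, 13.0]
width: 10.6
grasp_force: 62.3
```

>>> drive_tool:
  commands:
    - {"dx": 0, "dy": 0, "dz": 0.03, "twist": 0}
    - {"dx": 0, "dy": 0, "dz": 0.06, "twist": 0}
    - {"dx": 0, "dy": 0, "dz": 0.08, "twist": 0}
    - {"dx": 0, "dy": 0, "dz": 0.08, "twist": 0}
    - {"dx": 0, "dy": 0, "dz": 0.08, "twist": 0}
    - {"dx": 0, "dy": 0, "dz": 0.08, "twist": 0}
    - {"dx": 0, "dy": 0, "dz": 0.08, "twist": 0}
    - {"dx": 0, "dy": 0, "dz": 0.08, "twist": 0}
    - {"dx": 0, "dy": 0, "dz": 0.08, "twist": 0}
    - {"dx": 0, "dy": 0, "dz": 0.08, "twist": 0}

```text
clock: 30.65
ee_pos: [435.9, 231.1, 69.7]
tool_rot: [[0.967, -0.254, 0.0], [-0.254, -0.967, -0.001], [0.001, 0.001, -1.0]]
force: [-4.3, -2.2, 18.9]
width: 10.2
grasp_force: 63.1
```

Hard against the stop: 18.9 N, well above the spring's 9 N, and the TCP moved only 0.2 mm. Handing in.

```bash
python3 -c "
from cell import manip
print(manip.job_done())"
```

```text
the job is handed in; nothing more can be done
None
```

The can and relay stand seated in the well, and the knob is home on the D-shaft, held pressed against its stop by the gripper. I handed the job in after about 31 s on the robot's clock; no verdict came back.

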